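# Set the fan to idle and hold the drying chamber's lid open

### The arm

A 6-joint arm with a two-finger parallel gripper is mounted at the origin on a cart in front of the work surface, level with it; the furniture and walls round the work are solid. World frame = base frame: x ahead of the robot, y to its left, z up, the work surface at z = 0. Lengths are in m, angles in rad, forces in N, time in s.
With the tool pointing down it reaches from about 0.25 to 0.775 m from the base axis. Payload 8.9 kg.
Tool frame: the origin (TCP) lies at the very end of the fingers, on their centre line; the grasp point (between the pads) lies 19 mm behind it; z points along the fingers, y is the direction in which the jaws open and shut (so a half turn about z gives the same grasp; the last joint's range is limited). The gripper opens to 85 mm and grips with 20 to 120 N. Pads are 22 mm wide; open, the fingers measure 114 mm over their backs; the gripper's body (76 mm by 85 mm) begins 54 mm behind the grasp point. The pads swing forward as they close: fully open they stand 13 mm farther back than shut.
Start: joints at [1.077, 0.291, -0.153, 1.127, 0, 1.431], TCP at [0.182, 0.492, 0.231] pointing down, gripper open.
Joint ranges: [-2.52, 2.52], [-0.91, 1.74], [-1.3, 1.37], [-1.96, 2.02], [-1.52, 1.47], [-3.14, 3.14]. Speed limits (rad/s): [2.22, 2.22, 2.79, 3.14, 3.14, 3.14].

### API

Orientations are given as a rotation vector (axis times angle).
In Python, from bench import manip gives the robot as it stands.
- The arm moves only by the tool arm_command, never from a script. Its argument "deltas" is a list of rows, each a list of 6 numbers: the shift along the tool's x, y, z in m, then the turn, a rotation vector about the tool's x, y, z in rad. A call has 1 to 5 rows; each row shifts and turns the pose as measured when the row begins, along the tool's axes as they then stand; what a row does not reach is not made up. A row lasts 1/12 s, in which the tool goes at most 41.7 mm and 7.16 degrees, less where a joint would pass 70% of its speed; a pose out of reach is approached as far as the arm can. A call is refused whole if a number of a shift passes 0.0417 or a number of a turn 0.125, either way. A call with a gripper value outside its range is refused whole. "gripper" is the opening, from -1 (shut) to 1 (fully open), set as the call begins (left out, the last holds). The fingers move at their own pace and stop on an object; "newtons" is the grip in N (left out, the last holds). Time passes only in rows, so rows that do not move let the fingers close. It gives the time, the measured TCP pose, the force and the opening at its end, in the units of the state.
- manip.observe(): the state, without advancing time (a new reading comes with each control period).
- manip.read_camera(name): name is "scene" or "top"; returns a dict with "frame" (480x640x3 uint8, red, green, blue), "vfov" (degrees; the focal length in pixels is half the picture's height over the tangent of half this angle, whatever the lens; pixels are square), "cx", "cy" (the principal point, pixels), "xyz" and "attitude" of the camera in the world. Camera axes: x right, y up, looking along -z (the intrinsics and any distortion apply to the point x, -y, -z); pixel columns grow to the right and rows downward; lengths in m; the calibration is good to about 2 mm. A picture is of the moment at which its call begins. There is no depth.
- manip.sign_off(): hands the job in, once; it reports no verdict.
Trained networks look in a picture, given as the dict that the camera call returned (one of the last four; its "shot" number tells which), for a name from the list of things; names that differ only in an ending like _2 or _b are one class to them, and where a whole thing is asked for, a point or a joint stands for the part that bears it (a point fixed in the world has none). Each returns a list of dicts, best first, with "conf" (0 to 1); they miss things now and then, are a little off and sometimes report something else, mostly with a low value. They report only what shows in the picture. A call takes as long as a camera call.
- manip.look_for(thing, picture): "position" ([x, y, z] in m, in the coordinates of the camera as it stood for that picture, good to about 4 mm: the middle of the surface that is visible of it).
- manip.cut_out(thing, picture): "mask" (480x640 bool, what is visible of it).
- manip.tip_of(thing, picture): "position" ([x, y, z] in m, in the coordinates of the camera as it stood for that picture, good to about 4 mm: a listed point, or the origin of a listed thing).
The state is a dict: "clock": time; "joints": joint angles; "dq": joint speeds; "joint_torque": joint torques, N m; "ee_pos": TCP position; "tool_rot": TCP orientation; "force": force on the tool from outside, world axes, zero at the start; "ft_torque": the same for the moment, N m; "finger_gap": finger opening in m.
Only numpy, scipy, OpenCV 4.12 (cv2) and the standard library are available. Lean on these libraries where they do the work, as an engineer would, in place of code of your own. Each camera call takes 0.05 s, during which the arm holds its last target.

### The job

Get the slide-drying chamber ready for someone to look at the slides: with the lid still shut, first set the fan lever to idle, the wide mark 30 degrees forward of upright (towards the chamber's front). Then raise the lid, which falls shut if it is let go, and hold it open steadily at 60 degrees from closed; finish while the gripper is still holding it there. Leave the lever at idle and do not knock the bottle, cup, slide box and forceps standing round about.

Things in the scene. Friction and masses are not known exactly. Their poses are not given: they have to be found in the camera images.
- chamber: grey slide-drying chamber, fixed to the worktop, 180 (x) x 290 (y) x 95 high; origin at the centre of its underside, x to its back, y to its left, z up; its front looks to -x. The left 200 of its width is the chamber under the lid, the right 90 the closed fan control block, whose flat top is at z = 95
- lid (a joint): hinge angle of the white lid with clear window (172 x 200 x 8, 0.35 kg, top face 104 above the worktop when shut): 0 shut, grows as the front edge is raised, 1.047 = 60 degrees, stop at 1.4; it falls shut by its own weight at every angle
- lid_handle (a point): centre of the round steel bar of the lid's U-shaped handle: bar 12 thick, along the chamber's y, 90 between the posts' centres, 41 above the lid's top face (gap under the bar 35). When shut it lies 150 in front of the hinge axis and 46 above it (chamber frame x -67, y 45, z 145); it turns with the lid
- lid_hinge (a point): point on the lid's hinge axis, which runs along the chamber's y near the back edge: chamber frame x 83, y 45, z 99
- lever (a joint): angle of the fan lever: 0 upright, positive leaning to the chamber's front (-x of the chamber), negative to its back; stops at -1.0 and 0.95; idle is 0.524 (30 degrees). A friction hinge (about 0.1 N m) keeps it where it is left
- lever_grip (a point): centre of the black round cross bar of the lever, which is a U-shaped bail: bar 14 thick, 56 long, along the chamber's y, 100 from the pivot axis, carried at both ends by thin steel arms 8 thick and 66 apart (between centres). It turns with the lever
- lever_pivot (a point): point on the lever's hinge axis, which runs along the chamber's y: chamber frame x 0, y -100.5, z 85. Between the lever's arms is a fixed black half drum about this axis, radius 36 and 44 wide, with raised light marks on its rim at 60 and 30 degrees back and 0 (narrow, 1.5) and at 30 degrees forward (the wide idle mark, 5)
- bottle: loose amber bottle with black cap, 45 x 45 x 90, to the left of the chamber; origin at the centre of its underside; to be left alone
- cup: loose clear specimen cup with white cap, 52 x 52 x 64, to the right of the chamber; origin at the centre of its underside; to be left alone
- slide_box: loose flat blue slide box, 92 x 170 x 39, in front of the chamber; origin at the centre of its underside; to be left alone
- forceps: loose steel forceps lying flat, 122 x 14 x 6, in front of the control block; origin at the centre of its underside; to be left alone

How it is judged:
On the way, in this order (a step that is already met when the one before it is completed fails the run):
1. the lever stands at idle, within 6 degrees, with the lid still shut (value of joint lever between 0.419 and 0.629 rad and value of joint lid below 0.06 rad), for 0.3 s.
2. the fingers carry the lid past 30 degrees (value of joint lid above 0.524 rad and contact force between the fingers and lid above 0.5 N), for 0.1 s.
At the end, for the whole second after the job is handed in: The gripper's fingers hold the lid, still (under 0.05 rad/s), at 60 degrees from closed within 6 degrees and nothing else props it; the lever stands at idle (30 degrees forward) within 6 degrees; bottle, cup, slide box and forceps are within 30 mm of where they stood (value of joint lid between 0.942 and 1.152 rad and value of joint lever between 0.419 and 0.629 rad and velocity of joint lid between -0.05 and 0.05 rad/s and contact force between the fingers and lid above 0.5 N and contact force between lid and bottle below 0.1 N and contact force between lid and cup below 0.1 N and contact force between lid and slide_box below 0.1 N and contact force between lid and forceps below 0.1 N and distance of each of bottle, cup, slide_box, forceps from where it was at the start of the episode below 0.03 m); the arm keeps its last pose, push and grip.
It fails at once if the bottle, cup, slide box or forceps is knocked 30 mm or more from its place (distance of any of bottle, cup, slide_box, forceps from where it was at the start of the episode above 0.03 m).
It fails at once if the bottle or the cup is tipped over (angle between any of bottle, cup's own z axis and vertical above 0.6 rad).
It also fails if it takes over 48 s, if anything falls off the work surface, if the arm or the gripper's body presses on something with over 40 N, if the wrist force passes 120 N, or if a joint passes its speed limit or range.

## Working session

There is one attempt and no reset: what is moved stays moved. The work goes in short steps, Python scripts to look and compute and a tool call to move; the robot and the scene stay as the last step left them, time stands still between calls to the robot, and variables do not carry over. Pictures are saved under pics/ and viewed, and the job is handed in when it is done.

Besides the shell and the picture viewer there is one more tool, called as name([rows], argument=value, ...), one row to a line, values as JSON. arm_command: Moves the arm, as the interface text tells. Its arguments: {"type":"object","properties":{"deltas":{"type":"array","items":{"type":"array","items":{"type":"number"}}},"gripper":{"type":"number"},"newtons":{"type":"number"}},"required":["deltas"]}

```bash
ls; mkdir -p pics
cat > h.py <<'E'
from bench import manip
import numpy as np, cv2
from scipy.spatial.transform import Rotation as R
def w(pic,p):
    a=np.array(pic["attitude"],float)
    M=a if a.shape==(3,3) else (R.from_rotvec(a).as_matrix() if a.size==3 else R.from_quat(a).as_matrix())
    return M@np.array(p)+np.array(pic["xyz"])
E
python3 - <<'E'
from h import *
print(manip.observe())
for n in ("scene","top"):
    p=manip.read_camera(n)
    print({k:v for k,v in p.items() if k!="frame"})
    cv2.imwrite(f"pics/{n}0.png",p["frame"][:,:,::-1])
    for t in ["lid_handle","lid_hinge","lever_grip","lever_pivot","chamber","bottle","cup","slide_box","forceps"]:
        try:
            for d in manip.tip_of(t,p)[:2]: print(n,t,round(d["conf"],2),w(p,d["position"]).round(4))
        except Exception as e: print(t,e)
print(manip.observe()["clock"])
E
```

```text
pics
{'clock': 0.0, 'joints': array([ 1.07668111e+00,  2.91312712e-01, -1.54117397e-01,  1.12671044e+00,
        1.60863026e-05,  1.43149573e+00]), 'dq': array([ 0.00057768,  0.00089574, -0.00043355,  0.00112126,  0.00151861,
        0.00209856]), 'joint_torque': array([ 2.60458006e-05, -5.37136710e+01,  3.31370974e+01,  1.56728493e-02,
       -2.89327882e-04,  5.34460582e-06]), 'ee_pos': array([0.18217467, 0.49190997, 0.2307188 ]), 'tool_rot': array([-5.54345860e-01, -3.09185621e+00,  1.99834230e-03]), 'force': array([0.17163932, 0.00418837, 0.62664906]), 'ft_torque': array([ 0.00642434, -0.03631363, -0.04905336]), 'finger_gap': 0.08553935250307199}
{'vfov': 52.17459802239946, 'cx': 321.6710854918322, 'cy': 239.34676412871838, 'xyz': array([-0.06542204, -0.66556279,  0.53442448]), 'attitude': array([ 1.122819  , -0.40667902, -0.61151066]), 'shot': 1}
scene lid_handle 0.79 [0.4704 0.1562 0.1443]
scene lid_hinge 0.83 [0.6097 0.1836 0.1003]
scene lid_hinge 0.46 [0.6074 0.0311 0.1719]
scene lever_grip 0.85 [0.6053 0.0282 0.1779]
scene lever_pivot 0.71 [0.5614 0.0228 0.0854]
scene chambe
[... 171 characters left out ...]
48.02157576864643, 'cx': 316.0998263835121, 'cy': 242.2996186555458, 'xyz': array([0.33070885, 0.05211877, 1.35397417]), 'attitude': array([ 0.11930369, -0.09731541, -1.56173073]), 'shot': 2}
top lid_handle 0.7 [0.4675 0.157  0.1469]
top lid_handle 0.57 [0.6168 0.1899 0.1013]
top lid_hinge 0.84 [0.617  0.184  0.1008]
top lever_grip 0.84 [0.6045 0.0341 0.1729]
top lever_pivot 0.55 [0.5645 0.0244 0.0852]
top lever_pivot 0.52 [ 0.5402  0.1267 -0.0036]
top chamber 0.56 [ 0.5407  0.125  -0.002 ]
top bottle 0.78 [0.5573 0.3493 0.0013]
top bottle 0.7 [0.3634 0.1452 0.0017]
top cup 0.55 [ 0.6233 -0.0604  0.0021]
top slide_box 0.73 [0.3612 0.1501 0.0017]
top forceps 0.44 [ 0.4158 -0.0231 -0.0019]
1.0
```

View pics/scene0.png

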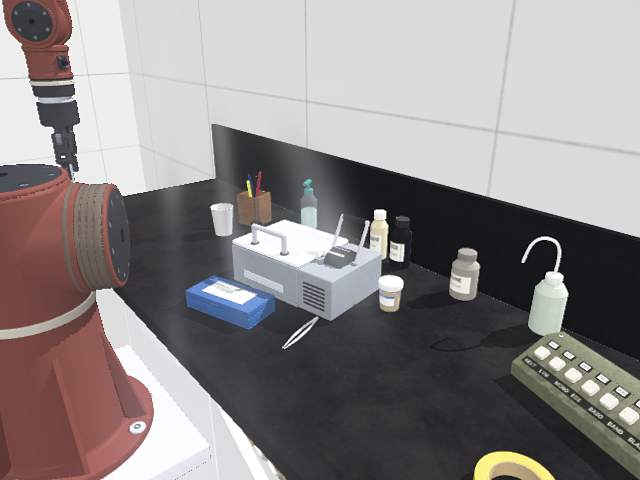

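View pics/top0.png

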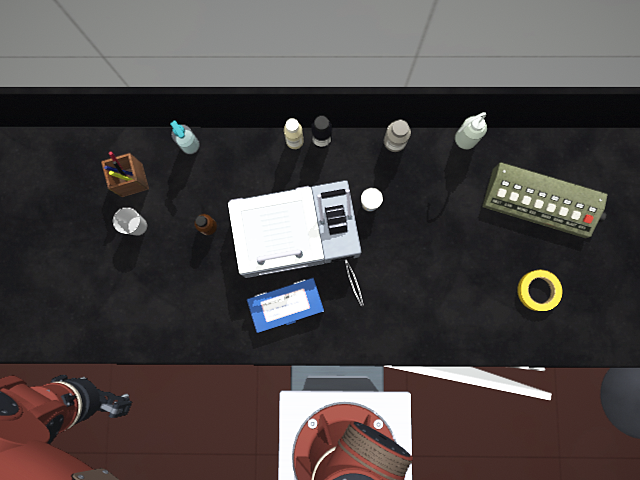

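```bash
cat >> h.py <<'E'
def fit(pts,wts=None):
    C={"lid_handle":(-.067,.045),"lid_hinge":(.083,.045),"lever_pivot":(0,-.1005),"chamber":(0,0)}
    A=np.array([C[k] for k,_ in pts]);B=np.array([p[:2] for _,p in pts])
    a=A-A.mean(0);b=B-B.mean(0)
    th=np.arctan2((a[:,0]*b[:,1]-a[:,1]*b[:,0]).sum(),(a*b).sum())
    M=np.array([[np.cos(th),-np.sin(th)],[np.sin(th),np.cos(th)]])
    t=B.mean(0)-M@A.mean(0)
    return th,M,t,(B-A@M.T-t)
E
python3 - <<'E'
from h import *
P=[("lid_handle",(.4704,.1562)),("lid_hinge",(.6097,.1836)),("lever_pivot",(.5614,.0228)),("chamber",(.5439,.1225)),
("lid_handle",(.4675,.157)),("lid_hinge",(.617,.184)),("lever_pivot",(.5645,.0244)),("chamber",(.5407,.125))]
th,M,t,r=fit(P)
print(th,t,r.round(4))
for n,c in dict(handle=(-.067,.045),hinge=(.083,.045),pivot=(0,-.1005)).items(): print(n,M@c+t)
for b in [(.6053,.0282,.1779),(.6045,.0341,.1729)]:
    l=M.T@(np.array(b[:2])-t); print("lever local",l, np.degrees(np.arctan2(-l[0],b[2]-.085)), np.hypot(l[0],b[2]-.085))
o=manip.observe();T=R.from_rotvec(o["tool_rot"]).as_matrix();print(T.round(3), o["ee_pos"])
# desired: down, tool y along ± chamber x
for s in (1,-1):
    y=s*np.array([np.cos(th),np.sin(th),0]);z=np.array([0,0,-1.]);x=np.cross(y,z)
    D=np.c_[x,y,z]; print(s,R.from_matrix(T.T@D).as_rotvec())
E
```

```text
0.19546546198773251 [0.54245383 0.12373562] [[ 0.0024  0.0013]
 [-0.0054 -0.0004]
 [-0.0006 -0.0023]
 [ 0.0014 -0.0012]
 [-0.0005  0.0021]
 [ 0.0019  0.    ]
 [ 0.0025 -0.0007]
 [-0.0018  0.0013]]
handle [0.46798965 0.15486575]
hinge [0.61513325 0.18399922]
pivot [0.56197326 0.0251494 ]
lever local [ 0.04309418 -0.10592255] -24.885504138863503 0.10240858515588282
lever local [ 0.04345533 -0.09997952] -26.30651886125501 0.0980549628056383
[[-0.938  0.347  0.   ]
 [ 0.347  0.938  0.   ]
 [ 0.     0.    -1.   ]] [0.18239133 0.49232039 0.23131881]
1 [ 4.05108542e-05 -3.25885088e-05  1.02050873e+00]
-1 [ 3.79101297e-05  4.71261740e-05 -2.12108392e+00]
```

```bash
cat >> h.py <<'E'
TH=.1955
def Rdown(th=TH,tilt=0.):
    # tilt>0: fingers point toward -x of chamber (tool top leans to back)
    y=np.array([np.cos(th),np.sin(th),0]);z=np.array([0,0,-1.]);x=np.cross(y,z)
    ax=np.array([-np.sin(th),np.cos(th),0])
    return R.from_rotvec(ax*tilt).as_matrix()@np.c_[x,y,z]
def plan(pos,Rt=None,n=5,step=.035,rstep=.1,total=None):
    o=manip.observe();T=R.from_rotvec(o["tool_rot"]).as_matrix();p=np.array(o["ee_pos"])
    if Rt is None: Rt=Rdown()
    rv=R.from_matrix(Rt@T.T).as_rotvec(); d=np.array(pos)-p
    N=max(1,int(np.ceil(np.linalg.norm(d)/step)),int(np.ceil(np.linalg.norm(rv)/rstep)))
    if total: N=max(N,total)
    print("clock",round(o["clock"],2),"pos",p.round(4),"err",d.round(4),"rot",rv.round(3),"F",o["force"].round(1),"gap",round(o["finger_gap"],4),"rows",N)
    rows=[]
    for k in range(min(n,N)):
        rows.append([*np.round(T.T@(d/N),4).tolist(),*np.round(T.T@(rv/N),3).tolist()])
        T=R.from_rotvec(rv/N).as_matrix()@T
    print(rows)
E
python3 -c "
from h import *
plan((.604,.033,.29))"
```

```text
clock 1.0 pos [0.1824 0.4923 0.2313] err [ 0.4216 -0.4593  0.0587] rot [-0.    0.   -1.02] F [ 0.8  0.3 -0.4] gap 0.0856 rows 18
[[-0.0308, -0.0158, -0.0033, 0.0, -0.0, 0.057], [-0.0317, -0.014, -0.0033, 0.0, -0.0, 0.057], [-0.0324, -0.0122, -0.0033, 0.0, -0.0, 0.057], [-0.0331, -0.0103, -0.0033, 0.0, -0.0, 0.057], [-0.0336, -0.0085, -0.0033, 0.0, -0.0, 0.057]]
```

arm_command([
  [-0.031, -0.016, -0.01, 0, 0, 0.057],
  [-0.032, -0.014, -0.01, 0, 0, 0.057],
  [-0.032, -0.012, -0.01, 0, 0, 0.057],
  [-0.033, -0.01, -0.01, 0, 0, 0.057],
  [-0.034, -0.008, -0.01, 0, 0, 0.057],
], gripper=1)

```text
clock: 1.42
ee_pos: [0.2991, 0.3639, 0.2805]
tool_rot: [-0.986, -2.98, 0.004]
force: [0.6, 0.5, 0.1]
finger_gap: 0.0853
```

```bash
python3 -c "
from h import *
plan((.604,.033,.29))"
```

```text
clock 1.42 pos [0.2991 0.3639 0.2805] err [ 0.3049 -0.3309  0.0095] rot [ 0.    -0.003 -0.736] F [0.6 0.5 0.1] gap 0.0853 rows 13
[[-0.034, -0.0064, -0.0008, -0.0, -0.0, 0.057], [-0.0343, -0.0045, -0.0008, -0.0, -0.0, 0.057], [-0.0345, -0.0026, -0.0008, -0.0, -0.0, 0.057], [-0.0346, -0.0006, -0.0008, -0.0, -0.0, 0.057], [-0.0346, 0.0014, -0.0008, -0.0, -0.0, 0.057]]
```

arm_command([
  [-0.034, -0.006, -0.001, 0, 0, 0.057],
  [-0.034, -0.004, -0.001, 0, 0, 0.057],
  [-0.034, -0.003, -0.001, 0, 0, 0.057],
  [-0.035, -0.001, -0.001, 0, 0, 0.057],
  [-0.035, 0.001, -0.001, 0, 0, 0.057],
])

```text
clock: 1.83
ee_pos: [0.4209, 0.2294, 0.2889]
tool_rot: [1.419, 2.802, 0.005]
force: [-0.3, 0.9, 1.2]
finger_gap: 0.0856
```

```bash
python3 -c "
from h import *
plan((.604,.033,.29))"
```

```text
clock 1.83 pos [0.4209 0.2294 0.2889] err [ 0.1831 -0.1964  0.0011] rot [-0.002  0.003 -0.438] F [-0.3  0.9  1.2] gap 0.0856 rows 8
[[-0.0333, 0.0039, -0.0001, 0.0, -0.0, 0.055], [-0.0331, 0.0057, -0.0001, 0.0, -0.0, 0.055], [-0.0327, 0.0075, -0.0001, 0.0, -0.0, 0.055], [-0.0323, 0.0093, -0.0001, 0.0, -0.0, 0.055], [-0.0317, 0.0111, -0.0001, 0.0, -0.0, 0.055]]
```

arm_command([
  [-0.033, 0.004, 0, 0, 0, 0.055],
  [-0.033, 0.006, 0, 0, 0, 0.055],
  [-0.033, 0.008, 0, 0, 0, 0.055],
  [-0.032, 0.009, 0, 0, 0, 0.055],
  [-0.032, 0.011, 0, 0, 0, 0.055],
])

```text
clock: 2.25
ee_pos: [0.5398, 0.0981, 0.2902]
tool_rot: [1.809, 2.566, 0.008]
force: [-0.2, 0.7, 0.1]
finger_gap: 0.0854
```

```bash
python3 -c "
from h import *
plan((.604,.033,.29))"
```

```text
clock 2.25 pos [0.5398 0.0981 0.2902] err [ 0.0642 -0.0651 -0.0002] rot [-0.002  0.005 -0.147] F [-0.2  0.7  0.1] gap 0.0854 rows 3
[[-0.0276, 0.0129, 0.0001, 0.002, -0.0, 0.049], [-0.027, 0.0142, 0.0001, 0.002, -0.0, 0.049], [-0.0262, 0.0155, 0.0001, 0.002, -0.0, 0.049]]
```

arm_command([
  [-0.028, 0.013, 0, 0.002, 0, 0.049],
  [-0.027, 0.014, 0, 0.002, 0, 0.049],
  [-0.026, 0.016, 0, 0.002, 0, 0.049],
  [0, 0, 0, 0, 0, 0],
])

```text
clock: 2.58
ee_pos: [0.6101, 0.0235, 0.2891]
tool_rot: [2.014, 2.411, -0.0]
force: [-0.3, 0.2, -0.3]
finger_gap: 0.0855
```

Run:
```python
from h import *
o=manip.observe()
for n in ("scene","top"):
    p=manip.read_camera(n); cv2.imwrite(f"pics/{n}1.png",p["frame"][:,:,::-1])
    for t in ["lever_grip","lever_pivot","lid_handle"]:
        for d in manip.tip_of(t,p)[:2]: print(n,t,round(d["conf"],2),w(p,d["position"]).round(4))
a=cv2.imread("pics/scene1.png")[170:330,200:440];cv2.imwrite("pics/scene1z.png",cv2.resize(a,None,fx=3,fy=3))
plan((.604,.033,.155))
```

```text
scene lever_grip 0.78 [0.6052 0.0318 0.1751]
scene lever_pivot 0.61 [0.5635 0.0231 0.0861]
scene lid_handle 0.4 [0.5599 0.0216 0.0825]
top lid_handle 0.77 [0.4659 0.1579 0.1459]
clock 2.98 pos [0.6066 0.0285 0.2908] err [-0.0026  0.0045 -0.1358] rot [-0.001 -0.     0.008] F [-0.5  0.2  0.5] gap 0.0854 rows 4
[[0.0012, -0.0004, 0.0339, 0.0, -0.0, -0.002], [0.0012, -0.0004, 0.0339, 0.0, -0.0, -0.002], [0.0012, -0.0004, 0.0339, 0.0, -0.0, -0.002], [0.0012, -0.0004, 0.0339, 0.0, -0.0, -0.002]]
```

View pics/scene1z.png

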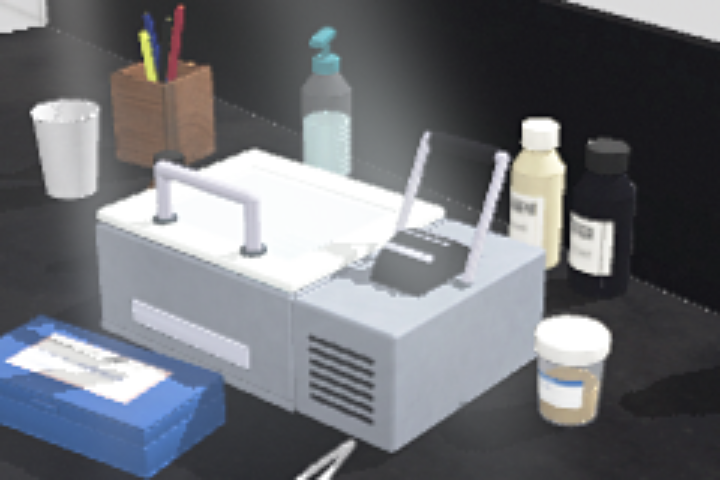

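arm_command([
  [0.001, 0, 0.033, 0, 0, -0.002],
  [0.001, 0, 0.033, 0, 0, -0.002],
  [0.001, 0, 0.033, 0, 0, -0.002],
  [0.001, 0, 0.033, 0, 0, -0.002],
  [0, 0, 0, 0, 0, 0],
])

```text
clock: 3.4
ee_pos: [0.6069, 0.0359, 0.1591]
tool_rot: [1.982, 2.428, 0.011]
force: [-0.6, -0.1, -0.4]
finger_gap: 0.0853
```

Run:
```python
from h import *
p=manip.read_camera("scene"); cv2.imwrite(f"pics/s2.png",cv2.resize(p["frame"][130:300,250:450,::-1],None,fx=3,fy=3))
plan((.604,.033,.155))
```

```text
clock 3.45 pos [0.6083 0.0358 0.1623] err [-0.0043 -0.0028 -0.0073] rot [-0.     0.013 -0.006] F [0.2 0.9 0.1] gap 0.0853 rows 1
[[-0.0019, -0.0048, 0.0073, 0.013, 0.002, 0.006]]
```

View pics/s2.png

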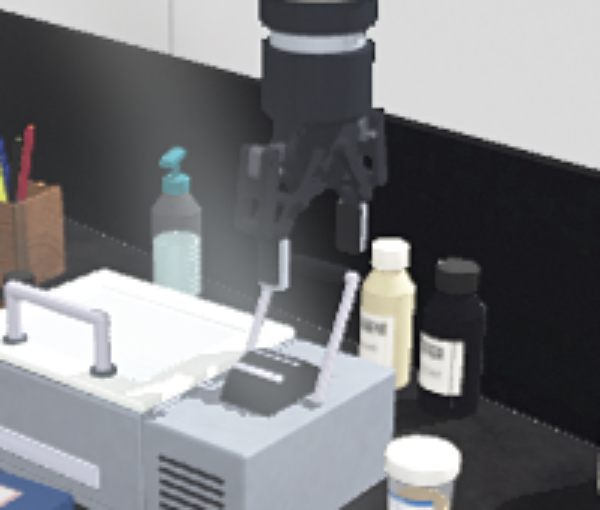

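arm_command([
  [-0.002, -0.004, 0.007, 0.013, 0, 0.006],
  [0, 0, 0, 0, 0, 0],
  [0, 0, 0, 0, 0, 0],
  [0, 0, 0, 0, 0, 0],
  [0, 0, 0, 0, 0, 0],
], gripper=-1, newtons=40)

```text
clock: 3.87
ee_pos: [0.6085, 0.0331, 0.1633]
tool_rot: [1.988, 2.421, 0.005]
force: [0.2, 0.6, 0.3]
finger_gap: 0.0256
```

arm_command([
  [0, 0, 0, 0, 0, 0],
  [0, 0, 0, 0, 0, 0],
  [0, 0, 0, 0, 0, 0],
])

```text
clock: 4.12
ee_pos: [0.6086, 0.033, 0.1645]
tool_rot: [1.988, 2.42, 0.006]
force: [0.3, 0.2, -3.3]
finger_gap: 0.0123
```

Run:
```python
from h import *
p=manip.read_camera("scene"); cv2.imwrite(f"pics/s3.png",cv2.resize(p["frame"][130:300,250:450,::-1],None,fx=3,fy=3))
plan((.604,.033,.155))
```

```text
clock 4.17 pos [0.6086 0.033  0.1645] err [-0.0046  0.     -0.0095] rot [0.003 0.01  0.   ] F [-0.  -0.5 -1.1] gap 0.0121 rows 1
[[0.001, -0.0046, 0.0095, 0.009, 0.005, -0.0]]
```

View pics/s3.png

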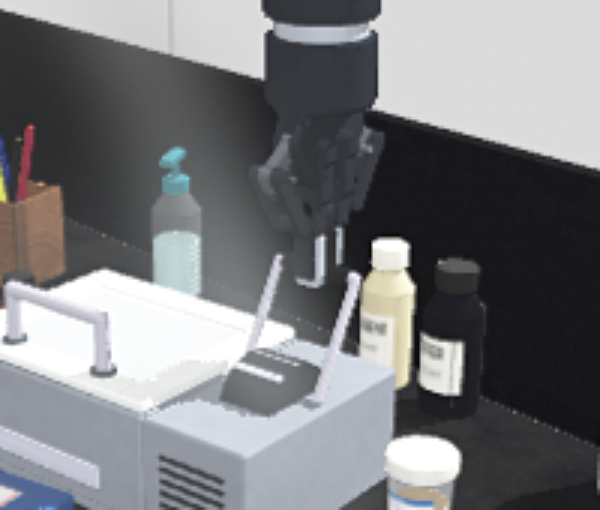

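arm_command([
  [0, 0, 0, 0, 0, 0],
  [0, 0, 0, 0, 0, 0],
])

```text
clock: 4.33
ee_pos: [0.6086, 0.033, 0.1645]
tool_rot: [1.988, 2.42, 0.006]
force: [-1.4, 0.5, -1.4]
finger_gap: 0.0123
```

Run:
```python
from h import *
p=manip.read_camera("top"); cv2.imwrite(f"pics/t3.png",cv2.resize(p["frame"][130:290,200:400,::-1],None,fx=3,fy=3))
plan((.604,.033,.155))
p=manip.read_camera("scene")
g=p["frame"][170:240,320:380,::-1].astype(float)
cv2.imwrite(f"pics/s4.png",cv2.resize(np.clip(g*2.5,0,255).astype(np.uint8),None,fx=8,fy=8))
for t in ["lever_grip"]:
        for d in manip.tip_of(t,p)[:2]: print(t,round(d["conf"],2),w(p,d["position"]).round(4))
```

```text
clock 4.38 pos [0.6086 0.033  0.1645] err [-0.0046 -0.     -0.0095] rot [0.003 0.01  0.   ] F [ 0.1 -0.1 -1.8] gap 0.012 rows 1
[[0.0009, -0.0046, 0.0095, 0.009, 0.005, -0.0]]
lever_grip 0.84 [0.6098 0.0302 0.173 ]
```

View pics/s4.png

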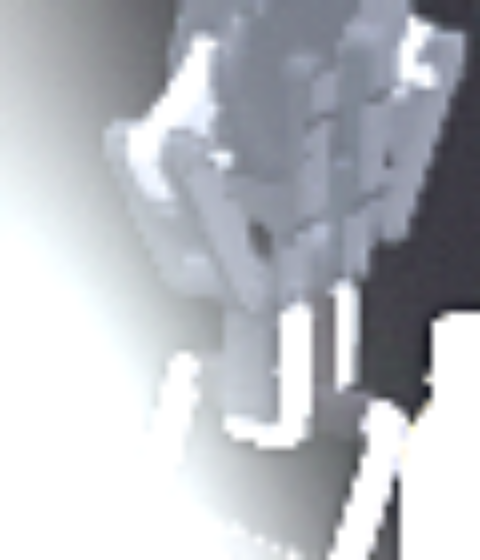

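arm_command([
  [0, 0, 0, 0, 0, 0],
  [0, 0, 0, 0, 0, 0],
  [0, 0, 0, 0, 0, 0],
  [0.001, -0.002, 0.011, 0.005, 0, 0],
  [0, 0, 0, 0, 0, 0],
], gripper=0)

```text
clock: 4.9
ee_pos: [0.6077, 0.0335, 0.1536]
tool_rot: [1.988, 2.421, 0.002]
force: [-1.1, 0.4, -0.5]
finger_gap: 0.0428
```

Run:
```python
from h import *
plan((.606,.032,.155))
```

```text
clock 4.9 pos [0.6077 0.0335 0.1536] err [-0.0017 -0.0015  0.0014] rot [0.005 0.008 0.   ] F [-1.1  0.4 -0.5] gap 0.0428 rows 1
[[-0.0012, -0.0019, -0.0014, 0.007, 0.006, -0.0]]
```

arm_command([
  [0, 0, 0, 0, 0, 0],
  [0, 0, 0, 0, 0, 0],
  [0, 0, 0, 0, 0, 0],
  [0, 0, 0, 0, 0, 0],
  [0, 0, 0, 0, 0, 0],
], gripper=-1)

```text
clock: 5.32
ee_pos: [0.6076, 0.0336, 0.153]
tool_rot: [1.989, 2.421, 0.002]
force: [0.5, 0.2, 0.2]
finger_gap: 0.0127
```

Run:
```python
from h import *
p=manip.read_camera("scene")
for d in manip.tip_of("lever_grip",p)[:2]: print(round(d["conf"],2),w(p,d["position"]).round(4))
o=manip.observe();print(o["finger_gap"],o["ee_pos"],o["force"])
```

```text
0.88 [0.6093 0.0286 0.1702]
0.01283527529108915 [0.60759923 0.03360964 0.15300895] [ 0.52882755  0.71393188 -0.69010052]
```

arm_command([
  [0, -0.012, -0.0054, 0, 0, 0],
  [0, -0.0134, -0.0038, 0, 0, 0],
  [0, -0.0138, -0.002, 0, 0, 0],
  [0, -0.014, 0, 0, 0, 0],
  [0, 0, 0, 0, 0, 0],
])

```text
clock: 5.83
ee_pos: [0.562, 0.0251, 0.1676]
tool_rot: [1.98, 2.414, 0.025]
force: [1.2, -0.6, -16.2]
finger_gap: 0.0126
```

Run:
```python
from h import *
p=manip.read_camera("scene")
for d in manip.tip_of("lever_grip",p)[:2]: print(round(d["conf"],2),w(p,d["position"]).round(4))
a=.524
e=np.array([np.cos(TH),np.sin(TH)])
piv=np.array([.562,.0251]); o=manip.observe(); l=(o["ee_pos"][:2]-piv)@e; print("local x",l, np.degrees(np.arcsin(-l/.1)))
b=piv+np.array([-np.sin(TH),np.cos(TH)])*0.0067-.1*np.sin(a)*e
plan((*b,.085+.0866-.0195),step=.014)
```

```text
0.78 [0.5627 0.0237 0.1835]
local x 0.0011879569204571363 -0.680665188213385
clock 5.93 pos [0.5632 0.0252 0.1674] err [-0.0516 -0.0033 -0.0153] rot [-0.     0.025 -0.001] F [-0.8  0.8 -0.1] gap 0.0126 rows 4
[[0.0017, -0.0129, 0.0035, 0.006, 0.001, 0.0], [0.0017, -0.0129, 0.0036, 0.006, 0.001, 0.0], [0.0017, -0.0128, 0.0037, 0.006, 0.001, 0.0], [0.0017, -0.0128, 0.0037, 0.006, 0.001, 0.0]]
```

arm_command([
  [0, -0.0115, 0.0006, 0.005, 0, 0],
  [0, -0.0103, 0.0017, 0.005, 0, 0],
  [0, -0.0101, 0.0027, 0.005, 0, 0],
  [0, -0.0098, 0.0038, 0.005, 0, 0],
  [0, -0.0093, 0.0048, 0.005, 0, 0],
])

```text
clock: 6.35
ee_pos: [0.5211, 0.0173, 0.1566]
tool_rot: [1.983, 2.422, 0.013]
force: [-2.5, 3.0, 11.3]
finger_gap: 0.0125
```

```bash
cat > lev.py <<'E'
from h import *
e=np.array([np.cos(TH),np.sin(TH)]);piv=np.array([.562,.0251]); 
import time
for n in ("scene","top"):
    p=manip.read_camera(n); cv2.imwrite("pics/l_%s_%d.png"%(n,p["shot"]),cv2.resize(p["frame"][130:290,230:430,::-1],None,fx=3,fy=3)); print(p["shot"])
    for d in manip.tip_of("lever_grip",p)[:1]:
        b=w(p,d["position"]); print(n,round(d["conf"],2),b.round(4),np.degrees(np.arctan2(-(b[:2]-piv)@e,b[2]-.085)))
o=manip.observe(); l=(o["ee_pos"][:2]-piv)@e; print("tcp local x",l, np.degrees(np.arcsin(-l/.1)),o["ee_pos"],o["force"])
E
python3 lev.py
```

```text
11
scene 0.63 [0.5217 0.0139 0.1739] 25.117861812645746
12
tcp local x -0.042752402948061964 25.3105311506327 [0.52000024 0.01710693 0.15606081] [-3.77855167  1.69809886  9.24009889]
```

arm_command([
  [0, -0.0045, 0.002, 0, 0, 0],
  [0, -0.004, 0.002, 0, 0, 0],
  [0, 0, 0, 0, 0, 0],
  [0, 0, 0, 0, 0, 0],
])

```text
clock: 6.88
ee_pos: [0.5124, 0.0156, 0.152]
tool_rot: [1.984, 2.422, 0.012]
force: [0.2, 2.6, 5.2]
finger_gap: 0.0125
```

```bash
python3 lev.py
```

```text
13
scene 0.51 [0.5139 0.0125 0.1683] 30.801168777641973
14
tcp local x -0.05049561702845353 30.32844289260514 [0.51240724 0.01558905 0.15201643] [0.30123172 1.7319372  3.55450973]
```

arm_command([
  [0, 0, 0, 0, 0, 0],
  [0, 0, 0, 0, 0, 0],
  [0, 0, 0, 0, 0, 0],
  [0, 0, 0, 0, 0, 0],
], gripper=0.2)

```text
clock: 7.42
ee_pos: [0.5107, 0.0148, 0.1507]
tool_rot: [1.986, 2.425, 0.005]
force: [1.1, -0.0, -0.1]
finger_gap: 0.0512
```

arm_command([
  [0, 0, -0.02, 0, 0, 0],
  [0, 0, -0.03, 0, 0, 0],
  [0, 0, -0.03, 0, 0, 0],
  [0, 0, -0.03, 0, 0, 0],
  [0, 0, 0, 0, 0, 0],
])

```text
clock: 7.83
ee_pos: [0.5066, 0.0147, 0.2621]
tool_rot: [1.99, 2.43, -0.004]
force: [0.7, 0.5, 0.7]
finger_gap: 0.0517
```

```bash
python3 lev.py; python3 -c "
from h import *
plan((.468,.155,.26))"
```

```text
15
scene 0.83 [0.5141 0.0153 0.1719] 29.325738355455318
16
tcp local x -0.05894326658791466 36.116758780942526 [0.50389473 0.01508819 0.25603476] [-0.97074167  0.66648147 -0.63518157]
clock 8.03 pos [0.5039 0.0151 0.256 ] err [-0.0359  0.1399  0.004 ] rot [ 0.002 -0.009 -0.003] F [-1.   0.7 -0.6] gap 0.0512 rows 5
[[0.0288, -0.0015, -0.0008, -0.002, -0.0, 0.001], [0.0288, -0.0016, -0.0008, -0.002, -0.0, 0.001], [0.0288, -0.0016, -0.0008, -0.002, -0.0, 0.001], [0.0288, -0.0016, -0.0008, -0.002, -0.0, 0.001], [0.0288, -0.0016, -0.0008, -0.002, -0.0, 0.001]]
```

arm_command([
  [0.029, -0.0015, 0, -0.002, 0, 0],
  [0.029, -0.0015, 0, -0.002, 0, 0],
  [0.029, -0.0015, 0, -0.002, 0, 0],
  [0.029, -0.0015, 0, -0.002, 0, 0],
  [0.029, -0.0015, 0, -0.002, 0, 0],
], gripper=0.6)

```text
clock: 8.45
ee_pos: [0.465, 0.1553, 0.2484]
tool_rot: [-1.998, -2.416, 0.013]
force: [-0.3, -0.0, -0.5]
finger_gap: 0.0683
```

arm_command([
  [0, 0, 0, 0, 0, 0],
  [0, 0, 0, 0, 0, 0],
])

```text
clock: 8.62
ee_pos: [0.4615, 0.1596, 0.2456]
tool_rot: [-1.989, -2.418, 0.018]
force: [0.3, -0.8, 0.6]
finger_gap: 0.0681
```

```bash
python3 lev.py
python3 - <<'E'
from h import *
p=manip.read_camera("scene")
for d in manip.tip_of("lid_handle",p)[:2]: print(round(d["conf"],2),w(p,d["position"]).round(4))
a=p["frame"][120:330,190:430,::-1];cv2.imwrite("pics/s5.png",cv2.resize(a,None,fx=2.8,fy=2.8))
plan((.468,.155,.126),step=.03)
E
```

```text
17
scene 0.65 [0.5136 0.0141 0.1702] 30.19580756938401
18
top 0.76 [0.5099 0.0101 0.172 ] 31.829744440101447
tcp local x -0.07155517703953118 45.688437011891075 [0.4627378  0.15799685 0.24641881] [ 0.38917173 -0.30629295 -0.92814621]
0.8 [0.4708 0.1538 0.1413]
0.23 [0.5445 0.1226 0.0012]
clock 8.92 pos [0.463  0.1579 0.2467] err [ 0.005  -0.0029 -0.1207] rot [ 0.002 -0.014  0.005] F [ 0.3 -0.4  0.8] gap 0.0687 rows 5
[[-0.0008, 0.0012, 0.0241, -0.003, -0.0, -0.001], [-0.0008, 0.0011, 0.0241, -0.003, -0.0, -0.001], [-0.0008, 0.0011, 0.0241, -0.003, -0.0, -0.001], [-0.0008, 0.001, 0.0241, -0.003, -0.0, -0.001], [-0.0008, 0.0009, 0.0241, -0.003, -0.0, -0.001]]
```

View pics/s5.png

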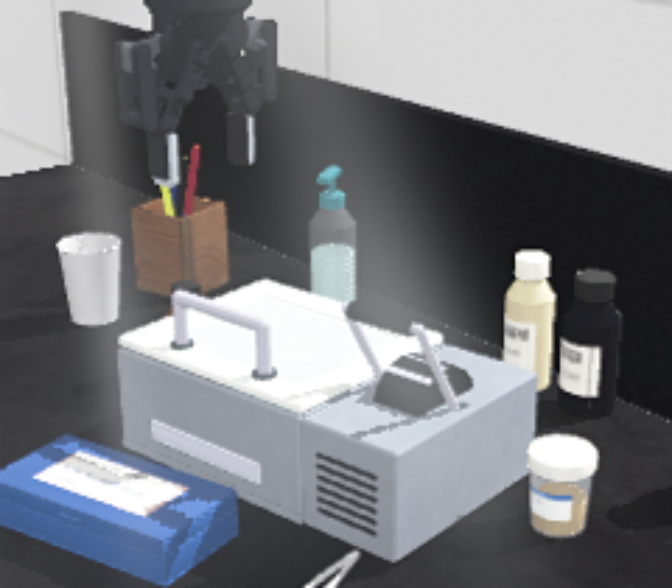

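arm_command([
  [-0.001, 0.002, 0.024, -0.003, 0, 0],
  [-0.001, 0.002, 0.024, -0.003, 0, 0],
  [-0.001, 0.002, 0.024, -0.003, 0, 0],
  [-0.001, 0.001, 0.024, -0.003, 0, 0],
  [0, 0.001, 0.022, -0.003, 0, 0],
], gripper=0.7)

```text
clock: 9.33
ee_pos: [0.4774, 0.1525, 0.1299]
tool_rot: [2.002, 2.41, 0.018]
force: [0.0, -0.0, -1.1]
finger_gap: 0.0725
```

arm_command([
  [0, 0, 0, 0, 0, 0],
])

```text
clock: 9.42
ee_pos: [0.4753, 0.1513, 0.1266]
tool_rot: [2.006, 2.411, 0.012]
force: [-1.7, -1.0, -0.3]
finger_gap: 0.0723
```

Run:
```python
from h import *
p=manip.read_camera("scene")
for d in manip.tip_of("lid_handle",p)[:2]: print(round(d["conf"],2),w(p,d["position"]).round(4))
a=p["frame"][120:330,190:430,::-1];cv2.imwrite("pics/s6.png",cv2.resize(a,None,fx=2.8,fy=2.8))
plan((.468,.155,.126),step=.03)
```

```text
0.78 [0.47   0.1559 0.1443]
clock 9.52 pos [0.4772 0.1518 0.1299] err [-0.0092  0.0032 -0.0039] rot [-0.003  0.013  0.012] F [-0.   1.1  0.1] gap 0.0727 rows 1
[[0.0048, -0.0085, 0.0038, 0.013, -0.0, -0.012]]
```

View pics/s6.png

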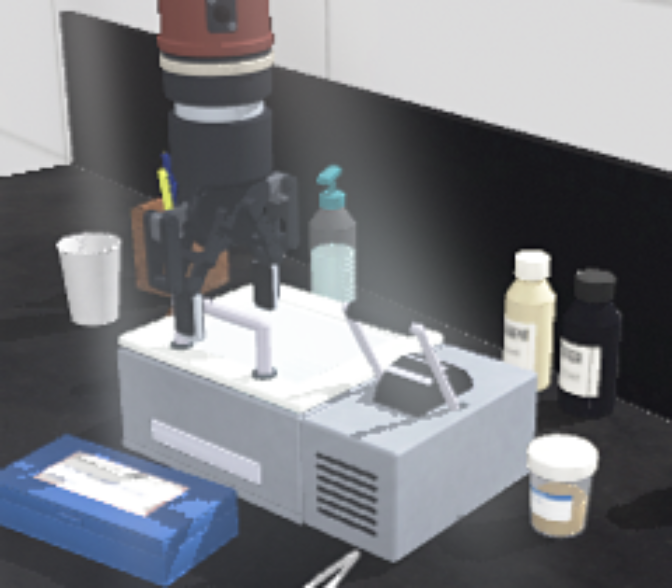

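arm_command([
  [0.004, -0.008, 0.002, 0.013, 0, -0.01],
  [0, 0, 0, 0, 0, 0],
  [0, 0, 0, 0, 0, 0],
  [0, 0, 0, 0, 0, 0],
  [0, 0, 0, 0, 0, 0],
], gripper=-1)

```text
clock: 9.93
ee_pos: [0.4701, 0.1546, 0.1331]
tool_rot: [1.994, 2.424, 0.005]
force: [-30.2, -7.1, 10.0]
finger_gap: 0.012
```

arm_command([
  [0, 0, 0, 0, 0, 0],
  [0, 0, 0, 0, 0, 0],
  [0, 0, 0, 0, 0, 0],
])

```text
clock: 10.18
ee_pos: [0.4696, 0.1544, 0.1337]
tool_rot: [1.994, 2.424, 0.005]
force: [-1.3, -0.6, -2.2]
finger_gap: 0.0108
```

Run:
```python
from h import *
p=manip.read_camera("scene")
for d in manip.tip_of("lid_handle",p)[:2]: print(round(d["conf"],2),w(p,d["position"]).round(4))
a=p["frame"][120:330,190:430,::-1];cv2.imwrite("pics/s7.png",cv2.resize(a,None,fx=2.8,fy=2.8))
plan((.468,.155,.126),step=.03)
```

```text
0.97 [0.4692 0.1535 0.1449]
clock 10.28 pos [0.4695 0.1544 0.1336] err [-0.0015  0.0006 -0.0076] rot [-0.001  0.004  0.002] F [-0.6 -0.6 -2.9] gap 0.0102 rows 1
[[0.0009, -0.0014, 0.0076, 0.004, 0.0, -0.002]]
```

View pics/s7.png

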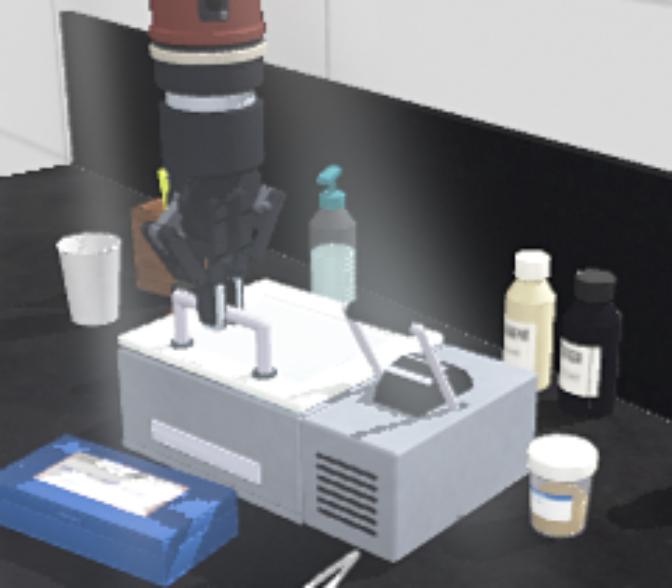

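arm_command([
  [0, 0, 0, 0, 0, 0],
  [0, 0, 0, 0, 0, 0],
  [0, 0, 0, 0, 0, 0],
  [0, 0, 0.009, 0.004, 0, 0],
  [0, 0, 0, 0, 0, 0],
], gripper=-0.2)

```text
clock: 10.7
ee_pos: [0.4713, 0.1549, 0.1247]
tool_rot: [1.995, 2.425, 0.004]
force: [0.2, -0.6, -0.7]
finger_gap: 0.034
```

arm_command([
  [0, 0, 0, 0, 0, 0],
  [0, 0, 0, 0, 0, 0],
  [0, 0, 0, 0, 0, 0],
  [0, 0, 0, 0, 0, 0],
  [0, 0, 0, 0, 0, 0],
], gripper=-1, newtons=50)

```text
clock: 11.12
ee_pos: [0.4693, 0.1545, 0.1242]
tool_rot: [-1.996, -2.425, 0.002]
force: [0.8, 0.8, -0.9]
finger_gap: 0.0105
```

```bash
cat > lid.py <<'E'
from h import *
import sys
e=np.array([np.cos(TH),np.sin(TH)]);hin=np.array([.6151,.184])
def now(): 
    o=manip.observe();T=R.from_rotvec(o["tool_rot"]).as_matrix();g=o["ee_pos"]-.0185*T[:,2]
    l=(g[:2]-hin)@e; lat=(g[:2]-hin)@np.array([-e[1],e[0]])
    tilt=np.arctan2(-T[:2,2]@e,-T[2,2])
    print("t",round(o["clock"],2),"rel hinge",l.round(4),(g[2]-.099).round(4),"lat",lat.round(4),"r",np.hypot(l,g[2]-.099).round(4),"lid deg",np.degrees(np.arctan2(g[2]-.099,-l)-np.arctan2(46,150)).round(2),"tilt",np.degrees(tilt).round(1),"F",o["force"].round(1),"M",o["ft_torque"].round(2),"gap",o["finger_gap"].round(4)," q",o["joints"].round(2))
    return o,T,g,l,lat,tilt
if __name__=="__main__":
    o,T,g,l,lat,tilt=now()
    if len(sys.argv)>1:
        a1,t1,n=float(sys.argv[1]),np.radians(float(sys.argv[2])),int(sys.argv[3])
        off=.0185; r=.1569; a0=np.arctan2(g[2]-.099,-l); r0=np.hypot(l,g[2]-.099)
        P=[];Q=[]
        for k in range(n+1):
            s=k/n; a=a0+s*(np.radians(a1)+np.arctan2(46,150)-a0); rr=r0+s*(r-r0)
            Rt=Rdown(TH,tilt+s*(t1-tilt)); 
            if k==0: Rt=T
            c=np.array([*(hin+e*(-rr*np.cos(a))+lat*np.array([-e[1],e[0]])),.099+rr*np.sin(a)])
            P.append(c+off*Rt[:,2]);Q.append(Rt)
        for k in range(n):
            print([*np.round(Q[k].T@(P[k+1]-P[k]),4).tolist(),*np.round(R.from_matrix(Q[k].T@Q[k+1]).as_rotvec(),3).tolist()])
E
python3 lid.py 25 8 10
```

```text
Traceback (most recent call last):
  File "lid.py", line 11, in <module>
    o,T,g,l,lat,tilt=now()
                     ~~~^^
  File "lid.py", line 8, in now
    print("t",round(o["clock"],2),"rel hinge",l.round(4),(g[2]-.099).round(4),"lat",lat.round(4),"r",np.hypot(l,g[2]-.099).round(4),"lid deg",np.degrees(np.arctan2(g[2]-.099,-l)-np.arctan2(46,150)).round(2),"tilt",np.degrees(tilt).round(1),"F",o["force"].round(1),"M",o["ft_torque"].round(2),"gap",o["finger_gap"].round(4)," q",o["joints"].round(2))
                                                                                                                                                                                                                                                                                                          ^^^^^^^^^^^^^^^^^^^^^
AttributeError: 'float' object has no attribute 'round'
```

```bash
sed -i 's/o\["finger_gap"\].round(4)/round(o["finger_gap"],4)/; s/\.0185/.0208/g' lid.py
python3 lid.py 25 8 10
```

```text
t 11.12 rel hinge -0.1488 0.046 lat -0.0006 r 0.1557 lid deg 0.12 tilt 0.1 F [ 0.8  0.8 -0.9] M [ 0.02  0.03 -0.1 ] gap 0.0105  q [ 0.17  0.32 -0.41  0.84 -0.    1.55]
[0.0, 0.0017, -0.0065, 0.014, 0.0, -0.002]
[-0.0, 0.0019, -0.0064, 0.014, 0.0, -0.0]
[-0.0, 0.0021, -0.0063, 0.014, -0.0, -0.0]
[0.0, 0.0023, -0.0063, 0.014, 0.0, 0.0]
[-0.0, 0.0025, -0.0062, 0.014, -0.0, 0.0]
[0.0, 0.0027, -0.0061, 0.014, -0.0, -0.0]
[0.0, 0.0028, -0.006, 0.014, 0.0, -0.0]
[-0.0, 0.003, -0.0059, 0.014, 0.0, -0.0]
[-0.0, 0.0032, -0.0058, 0.014, 0.0, 0.0]
[-0.0, 0.0034, -0.0057, 0.014, -0.0, 0.0]
```

arm_command([
  [0, 0.002, -0.007, 0.014, 0, 0],
  [0, 0.002, -0.007, 0.014, 0, 0],
  [0, 0.002, -0.006, 0.014, 0, 0],
  [0, 0.002, -0.006, 0.014, 0, 0],
  [0, 0.003, -0.006, 0.014, 0, 0],
])

```text
clock: 11.53
ee_pos: [0.4801, 0.1565, 0.1544]
tool_rot: [-1.965, -2.387, 0.091]
force: [-3.6, -1.0, -2.2]
finger_gap: 0.0103
```

```bash
python3 lid.py 30 10 5
```

```text
t 11.53 rel hinge -0.1362 0.0762 lat -0.0008 r 0.156 lid deg 12.17 tilt 4.4 F [-3.6 -1.  -2.2] M [-0.23  0.77 -0.07] gap 0.0103  q [ 0.17  0.37 -0.25  1.02 -0.    1.55]
[0.0, 0.0038, -0.0088, 0.02, -0.0, -0.002]
[-0.0, 0.0042, -0.0086, 0.02, 0.0, 0.0]
[0.0, 0.0045, -0.0084, 0.02, -0.0, -0.0]
[-0.0, 0.0049, -0.0082, 0.02, 0.0, 0.0]
[0.0, 0.0052, -0.008, 0.02, -0.0, 0.0]
```

arm_command([
  [0, 0.004, -0.009, 0.02, 0, 0],
  [0, 0.004, -0.0085, 0.02, 0, 0],
  [0, 0.0045, -0.0085, 0.02, 0, 0],
  [0, 0.005, -0.008, 0.02, 0, 0],
  [0, 0.005, -0.008, 0.02, 0, 0],
])

```text
clock: 11.95
ee_pos: [0.505, 0.1611, 0.192]
tool_rot: [-1.917, -2.327, 0.22]
force: [-0.0, -0.6, -4.8]
finger_gap: 0.0104
```

```bash
python3 lid.py 45 16 5
```

```text
t 11.95 rel hinge -0.1086 0.1134 lat -0.0011 r 0.157 lid deg 29.19 tilt 10.8 F [-0.  -0.6 -4.8] M [-0.   -0.31 -0.11] gap 0.0104  q [ 0.17  0.48  0.01  1.29 -0.    1.55]
[0.0, 0.0049, -0.0069, 0.018, 0.0, -0.003]
[0.0, 0.0051, -0.0067, 0.018, 0.0, 0.0]
[-0.0, 0.0054, -0.0065, 0.018, -0.0, -0.0]
[0.0, 0.0056, -0.0063, 0.018, 0.0, 0.0]
[-0.0, 0.0058, -0.0061, 0.018, -0.0, 0.0]
```

arm_command([
  [0, 0.005, -0.007, 0.018, 0, 0],
  [0, 0.005, -0.007, 0.018, 0, 0],
  [0, 0.0055, -0.0065, 0.018, 0, 0],
  [0, 0.0055, -0.0065, 0.018, 0, 0],
  [0, 0.006, -0.006, 0.018, 0, 0],
])

```text
clock: 12.37
ee_pos: [0.5342, 0.1665, 0.2171]
tool_rot: [-1.867, -2.265, 0.339]
force: [-4.5, -0.8, 1.1]
finger_gap: 0.0103
```

```bash
python3 lid.py 60 21 5;  python3 - <<'E'
from h import *
p=manip.read_camera("scene")
for d in manip.tip_of("lid_handle",p)[:2]: print(round(d["conf"],2),w(p,d["position"]).round(4))
a=p["frame"][100:310,190:430,::-1];cv2.imwrite("pics/s8.png",cv2.resize(a,None,fx=2.8,fy=2.8))
E
```

```text
t 12.37 rel hinge -0.0767 0.138 lat -0.0014 r 0.1579 lid deg 43.88 tilt 17.0 F [-4.5 -0.8  1.1] M [-0.36  1.13 -0.01] gap 0.0103  q [ 0.18  0.63  0.3   1.54 -0.01  1.55]
[0.0, 0.0062, -0.0061, 0.014, 0.001, -0.003]
[0.0, 0.0064, -0.0058, 0.014, 0.0, -0.0]
[-0.0, 0.0067, -0.0055, 0.014, -0.0, 0.0]
[0.0, 0.0069, -0.0052, 0.014, -0.0, -0.0]
[-0.0, 0.0071, -0.0049, 0.014, -0.0, 0.0]
0.75 [0.5426 0.1705 0.2361]
```

View pics/s8.png

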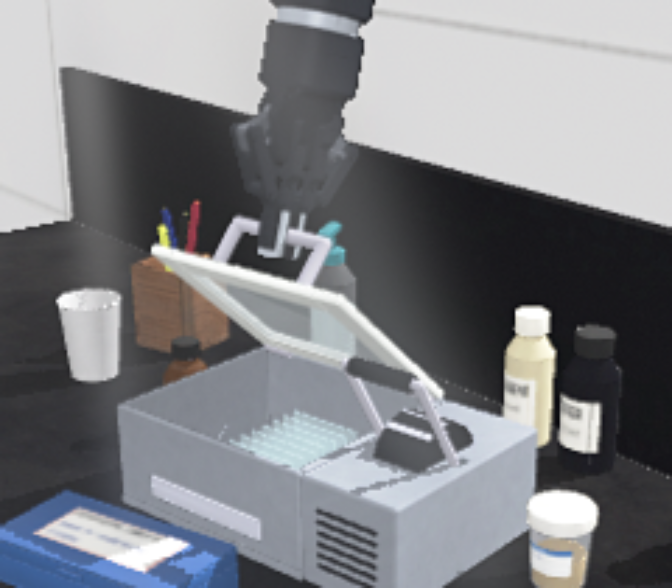

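arm_command([
  [0, 0.006, -0.006, 0.014, 0, 0],
  [0, 0.0065, -0.006, 0.014, 0, 0],
  [0, 0.0065, -0.0055, 0.014, 0, 0],
  [0, 0.007, -0.005, 0.014, 0, 0],
  [0, 0.007, -0.005, 0.014, 0, 0],
])

```text
clock: 12.88
ee_pos: [0.5676, 0.1728, 0.2336]
tool_rot: [-1.823, -2.212, 0.434]
force: [-3.0, -0.5, 2.3]
finger_gap: 0.0103
```

arm_command([
  [0, 0, 0, 0, 0, 0],
  [0, 0, 0, 0, 0, 0],
])

```text
clock: 13.05
ee_pos: [0.5673, 0.1727, 0.2336]
tool_rot: [-1.821, -2.209, 0.439]
force: [-2.1, 0.3, 2.8]
finger_gap: 0.0103
```

```bash
cat > fin.py <<'E'
from h import *
e=np.array([np.cos(TH),np.sin(TH)]);hin=np.array([.6151,.184]);piv=np.array([.562,.0251])
for n in ("scene","top"):
    p=manip.read_camera(n)
    for d in manip.tip_of("lid_handle",p)[:1]:
        b=w(p,d["position"]);print(n,"handle",round(d["conf"],2),b.round(4),np.degrees(np.arctan2(b[2]-.099,-(b[:2]-hin)@e)-np.arctan2(46,150)))
    for d in manip.tip_of("lever_grip",p)[:1]:
        b=w(p,d["position"]); print(n,"lever",round(d["conf"],2),b.round(4),np.degrees(np.arctan2(-(b[:2]-piv)@e,b[2]-.085)))
    for t in ["bottle","cup","slide_box","forceps"]:
        for d in manip.tip_of(t,p)[:1]: print(n,t,round(d["conf"],2),w(p,d["position"]).round(3))
    cv2.imwrite("pics/f_%s_%d.png"%(n,p["shot"]),p["frame"][:,:,::-1]); print(p["shot"])
    if n=="scene": cv2.imwrite("pics/fz_%d.png"%p["shot"],cv2.resize(p["frame"][100:310,190:430,::-1],None,fx=2.8,fy=2.8))
E
python3 lid.py 60 21 2; python3 fin.py; python3 lid.py
```

```text
t 13.05 rel hinge -0.0412 0.1538 lat -0.0018 r 0.1592 lid deg 57.95 tilt 22.4 F [-2.1  0.3  2.8] M [-0.16  0.51 -0.08] gap 0.0103  q [ 0.18  0.81  0.63  1.79 -0.01  1.56]
[0.0, 0.0032, -0.0008, -0.012, 0.001, -0.003]
[0.0, 0.0032, -0.0007, -0.012, -0.0, -0.0]
scene handle 0.81 [0.575  0.1772 0.2475] 57.62781143250068
scene lever 0.72 [0.5119 0.0133 0.1706] 30.984182935311896
scene cup 0.68 [ 0.621 -0.065 -0.   ]
scene slide_box 0.77 [ 0.357  0.144 -0.001]
scene forceps 0.67 [ 0.415 -0.025 -0.002]
23
top lever 0.84 [0.5101 0.0124 0.1707] 31.91194644871488
top cup 0.82 [ 0.625 -0.061 -0.001]
top forceps 0.42 [ 0.416 -0.023 -0.001]
24
t 13.75 rel hinge -0.041 0.1539 lat -0.0018 r 0.1592 lid deg 58.02 tilt 22.3 F [-3.  -0.3  1.7] M [-0.08  0.45 -0.06] gap 0.0101  q [ 0.18  0.8   0.63  1.79 -0.01  1.56]
```

Both estimates put the lid at about 58°, so I'll add about 2° and settle.

arm_command([
  [0, 0.003, -0.001, 0, 0, 0],
  [0, 0.003, -0.0005, 0, 0, 0],
  [0, 0, 0, 0, 0, 0],
  [0, 0, 0, 0, 0, 0],
  [0, 0, 0, 0, 0, 0],
])

```text
clock: 14.17
ee_pos: [0.5723, 0.1736, 0.235]
tool_rot: [-1.82, -2.209, 0.44]
force: [-1.9, -0.9, 1.9]
finger_gap: 0.0102
```

```bash
python3 lid.py; python3 fin.py; python3 lid.py; ls pics
```

```text
t 14.17 rel hinge -0.0361 0.1552 lat -0.0018 r 0.1593 lid deg 59.85 tilt 22.4 F [-1.9 -0.9  1.9] M [-0.17  0.74 -0.06] gap 0.0102  q [ 0.18  0.82  0.66  1.81 -0.01  1.56]
scene handle 0.84 [0.5806 0.1761 0.2499] 59.77163650687945
scene lever 0.65 [0.5122 0.0118 0.1721] 30.585094327107825
scene cup 0.85 [ 0.621 -0.067 -0.   ]
scene slide_box 0.94 [ 0.359  0.144 -0.001]
scene forceps 0.77 [ 0.418 -0.027  0.004]
25
top lever 0.8 [0.5133 0.0143 0.1688] 30.77856700477023
top cup 0.63 [ 0.624 -0.059 -0.001]
top forceps 0.58 [ 0.418 -0.024 -0.   ]
26
t 14.87 rel hinge -0.0361 0.1552 lat -0.0019 r 0.1593 lid deg 59.85 tilt 22.4 F [-2.9 -1.5  1.3] M [-0.21  0.72 -0.07] gap 0.0101  q [ 0.18  0.82  0.66  1.81 -0.01  1.56]
f_scene_23.png
f_scene_25.png
f_top_24.png
f_top_26.png
fz_23.png
fz_25.png
l_scene_11.png
l_scene_13.png
l_scene_15.png
l_scene_17.png
l_top_12.png
l_top_14.png
l_top_16.png
l_top_18.png
s2.png
s3.png
s4.png
s5.png
s6.png
s7.png
s8.png
scene0.png
scene1.png
scene1z.png
t3.png
top0.png
top1.png
```

View pics/fz_25.png

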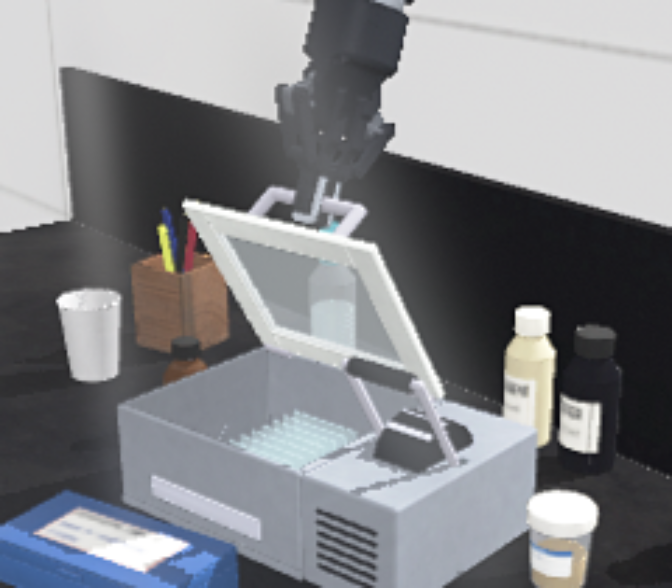

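View pics/f_top_26.png

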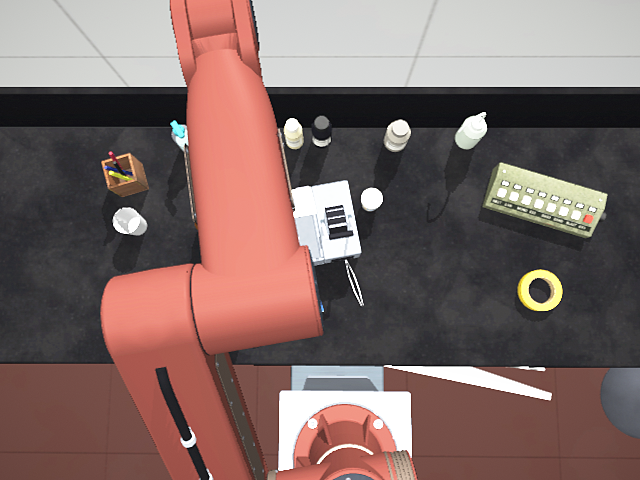

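```bash
python3 -c "
from bench import manip
print(manip.sign_off())
o=manip.observe();print(o['clock'],o['ee_pos'],o['force'],o['finger_gap'])"
```

```text
the job is handed in; nothing more can be done
None
the job is handed in; nothing more can be done
```

I moved the fan lever from about 26° back to idle with the lid shut. I then gripped the lid handle, raised the lid to 60°, and handed the job in with the gripper still holding it, at about 15 s of the 48 s allowed. The hand-in gave no verdict.

- **Lid:** the arm's position gave 59.9° and the scene camera 59.8°. The reading stayed the same over 0.7 s, and the gripper was closed on the bar at a 10 mm gap with about 3 N at the wrist.
- **Lever:** it read 30.6° in the scene camera and 30.8° in the top camera. Earlier readings after I let go of it ranged from 29.3° to 31.9°, all inside the ±6° band.
- **Loose things:** the cup, slide box and forceps were within about 6 mm of where they started, which is roughly the measurement error. The bottle could not be measured at the end because the arm hid it from the top camera; in the scene picture it was upright, and nothing went near it.

- **Regrips:** on both the lever and the handle, the first grip was too close to the fingertips, so I opened, lowered the gripper about 1 cm and gripped again.
- **Grip gap:** the closed gap read 1–2 mm less than the bar thickness both times. The grips held.

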